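Shut the exposure unit, start its vacuum pump, then start the exposure

TASK

A printing plate lies ready under the half-shut lid of the plate exposure unit. With closed fingertips, and without gripping or lifting anything, press the lid's front edge down until its spring catch snaps over and holds it shut; then switch on the vacuum pump by pressing down the raised end of the controller's rocker so that it stays over; then press the flat round start button right in and let it spring back out. Do it in that order, leave the mushroom-headed stop button unpressed, and leave the things standing about where they are.

Things in the scene. Friction and masses are not known exactly. Their poses are not given: they have to be found in the camera images.
- exposure_unit: Fixed grey box, 220 deep (x) x 240 wide (y) mm, rim 82 mm above the worktop, with an aluminium lid hinged along its back edge. Origin under its centre on the worktop; x points from its front (catch side, towards the robot) to its hinge side, z up. The hinge line runs along y at x = +105 mm, z = 88 mm in this frame.
- lid (a joint): Angle of the lid, rad: 0 hard down on the seal, about 0.25 where its lifting spring carries it (front edge 50 mm up). The spring pushes back with up to 4 N at the front edge, some 7 to 10 N altogether as it passes the catch. Latched it rests at about 0.016; pressed below that (fully down is 3.5 mm lower at the front edge) the catch snaps over.
- lid_press (a point): Where to press the lid: middle of the 30 x 110 mm rubber strip along the top of its front edge, on the upper face (moves with the lid). It lies 193 mm in front of the hinge line and 30 mm above it, measured in the lid's own plane, so with the lid fully down it is 118 mm above the worktop.
- catch (a joint): Angle in rad of the steel spring catch on the front of the exposure unit: 0 is sprung in (its rest place, both with the lid open and with the lid latched), it swings outward, to about 0.15, while the lid's steel tongue passes its nose.
- catch_nose (a point): Top of the catch's 26 mm wide nose, in the middle of the unit's front, 8 mm outside the lid's front edge and about 112 mm above the worktop. Press the lid behind it, not the catch.
- controller: Fixed grey plastic case, 130 deep (x) x 200 wide (y) mm on tilt feet; its panel leans 0.14 rad towards its front and is 56 (front) to 72 mm (back) above the worktop. Origin under its centre on the worktop, x from front (operator side) to back, y to its left. Front row from left to right, 62 mm apart: rocker, start button, stop button; behind them a window and a timer dial, to be left alone.
- pump_switch (a joint): Angle in rad of the grey rocker (40 x 24 mm, V-shaped top, in a black bezel) that switches the vacuum pump: 0 is off with its front end raised, 0.30 is on with the front end level and the rear end raised. An over-centre spring throws it to whichever side of 0.15 it is on; about 4 N at the end is needed.
- pump_press (a point): Where to press the rocker: on the upper face of its front end (raised when off), 17 mm in front of the pivot and 3 mm from that end. It goes down 5 mm, to 4 mm above the panel. Moves with the rocker.
- start_button (a joint): Travel in m of the start button, a flat round steel push button 28 mm across in a round housing 44 mm across: 0 is out, 0.006 fully in; springs back by itself; 1.2 N to start it, 4 N fully in.
- start_button_top (a point): Middle of the start button's top face, 18 mm above the panel when out (moves with it; the point's z axis points out along the button's axis). Fully in it stands 12 mm above the panel, level with its housing.
- stop_button (a joint): Travel in m of the stop button, 0 out, 0.006 fully in; must stay out.
- stop_top (a point): Top of the mushroom-headed, grey stop button 40 mm across, about 30 mm above the panel, 62 mm to the right of the start button.
- talc_shaker: Loose white talc shaker tin, 54 across x 111 high mm, behind the controller; origin under its centre. Bystander.
- brass_weight: Loose brass weight, 42 across x 59 high mm, behind the controller; origin under its centre. Bystander.
- loupe: Loose brass loupe, 39 across x 33 high mm, in front of the controller; origin under its centre. Bystander.
- clamp_key: Loose flat black forged key, 28 x 150 x 6 mm, in front of the controller; origin under its centre, long side along its y. Bystander.
- ink_jar: Loose glass ink jar with tin lid, 62 across x 54 high mm, to the right; origin under its centre. Bystander.

How it is judged:
By the outcome, as a careful person would: the job done as asked, in the order asked, and still so for the second after the job is handed in, with the robot touching nothing.
It also fails if it takes over 46 s, if anything falls off the work surface, if the arm or the gripper's body presses on something with over 40 N, if the wrist force passes 120 N, or if a joint passes its speed limit or range.

ROBOT

A 6-joint arm with a two-finger parallel gripper is mounted at the origin on a cart in front of the work surface, level with it; the furniture and walls round the work are solid. World frame = base frame: x ahead of the robot, y to its left, z up, the work surface at z = 0. Lengths are in m, angles in degrees, forces in N, time in s.
With the tool pointing down it reaches from about 0.25 to 0.725 m from the base axis. Payload 9.7 kg.
Tool frame: the origin (TCP) lies at the very end of the fingers, on their centre line; the grasp point (between the pads) lies 19 mm behind it (bot.grip_depth is the distance from the TCP to the grasp point, in m); z points along the fingers, y is the direction in which the jaws open and shut (so a half turn about z gives the same grasp; the last joint's range is limited). The gripper opens to 85 mm and grips with 20 to 120 N. Pads are 22 mm wide; open, the fingers measure 114 mm over their backs; the gripper's body (76 mm by 85 mm) begins 54 mm behind the grasp point. The pads swing forward as they close: fully open they stand 13 mm farther back than shut.
Start: joints at [67.895, 4.979, 10.078, 95.1, 0, 90], TCP at [0.207, 0.51, 0.231] pointing down, gripper open.
Joint ranges: [-179.16, 179.16], [-48.56, 103.87], [-65.8, 70.77], [-126.05, 130.52], [-82.76, 87.17], [-180, 180]. Speed limits (degrees/s): [127.2, 127.2, 147.25, 180, 180, 180].

INTERFACE

Orientations are given as [roll, pitch, yaw] about the fixed x, y, z axes, in that order (R = Rz(yaw) Ry(pitch) Rx(roll)).
In Python, from workcell import telemetry, optics, order, bot gives the robot as it stands. The module is installed in compiled form; this text tells all that it offers.
- The arm moves only by the shell command python3 -m inch 'ROWS' [FORCE]. ROWS is JSON, a list of rows, each a list of 7 numbers: the shift along the tool's x, y, z in m, then the turn, a rotation vector about the tool's x, y, z in rad, then the closure, from 0 (fully open) to 1 (shut). In form: [[tx, ty, tz, rx, ry, rz, grip], ...]. A call has 1 to 12 rows; each row is the pose to reach, as a shift and turn from the pose commanded when the call began, along the tool's axes at that moment; what a row does not reach only later rows make up. A row lasts 1/12 s, in which the tool goes at most 41.7 mm and 7.16 degrees, less where a joint would pass 70% of its speed; a pose out of reach is approached as far as the arm can. A call with a gripper value outside its range is refused whole. The fingers move at their own pace and stop on an object; FORCE is the grip in N (left out, the last holds). Time passes only in rows, so rows that repeat a pose let the fingers close. It gives the time, the measured TCP pose, the force and the opening at its end, in the units of the state.
- telemetry.get_obs(): the state, without advancing time (a new reading comes with each control period).
- optics.camera(name): name is "scene" or "top" or "wrist"; returns (picture, depth): 420x560x3 uint8, red, green, blue; 420x560 float32, m along the optical axis (not along the pixel's ray), 0 where there is no reading.
- optics.camera_info(name): a dict with "camera_matrix" (3x3 intrinsics, pixels), "k1" (the pictures are not rectified: a ray, as slopes to the right and down, at radius r is drawn at 1 + k1 r^2 times it, then the intrinsics apply), "xyz" and "attitude" of the camera in the world; the wrist camera has in their place "mount" (4x4, takes a point from camera to tool coordinates, whose origin is the TCP and whose axes are the flange's). Camera axes: x right, y down, z forward; pixel columns grow to the right and rows downward; lengths in m; the calibration is good to about 2 mm. A picture is of the moment at which its call begins: read the wrist's pose just before it. camera_info takes no time and is no camera call.
- order.job_done(): hands the job in, once; it reports no verdict.
The state is a dict: "time": time; "q": joint angles; "qd": joint speeds; "joint_efforts": joint torques, N m; "ee_pos": TCP position; "tcp_rot": TCP orientation; "wrist_force": force on the tool from outside, world axes, zero at the start; "torque": the same for the moment, N m; "opening": finger opening in m.
Only numpy, scipy, OpenCV 4.12 (cv2) and the standard library are available. Lean on these libraries where they do the work, as an engineer would, in place of code of your own. Each camera call takes 0.05 s, during which the arm holds its last target. There are 200 camera calls.

## Working session

There is one attempt and no reset: what is moved stays moved. The work goes in short steps, Python scripts to look and compute and a shell command to move; the robot and the scene stay as the last step left them, time stands still between calls to the robot, and variables do not carry over. Pictures are saved under pics/ and viewed, about 8 in all and at most 12, crops included, and the job is handed in when it is done.

```bash
mkdir -p pics
cat > h.py <<'E'
import numpy as np, cv2
from scipy.spatial.transform import Rotation as R
from workcell import telemetry, optics, order, bot
def grab(name):
    o=telemetry.get_obs(); im,d=optics.camera(name); i=optics.camera_info(name)
    if name=="wrist":
        T=np.eye(4); T[:3,:3]=R.from_euler('xyz',o['tcp_rot'],degrees=True).as_matrix(); T[:3,3]=o['ee_pos']; T=T@np.array(i['mount'])
    else:
        T=np.eye(4); T[:3,:3]=R.from_euler('xyz',i['attitude'],degrees=True).as_matrix(); T[:3,3]=i['xyz']
    return im,d,np.array(i['camera_matrix']),i['k1'],T
def world(d,K,k1,T):
    h,w=d.shape; u,v=np.meshgrid(np.arange(w),np.arange(h))
    p=cv2.undistortPoints(np.stack([u,v],-1).reshape(-1,1,2).astype(float),K,np.array([k1,0,0,0.])).reshape(h,w,2)
    P=np.dstack([p[...,0]*d,p[...,1]*d,d])@T[:3,:3].T+T[:3,3]; P[d==0]=np.nan
    return P
def save(n,im): cv2.imwrite('pics/'+n,cv2.cvtColor(im,cv2.COLOR_RGB2BGR))
E
python3 - <<'E'
from h import *
print(telemetry.get_obs()); 
for n in("scene","top","wrist"): print(n,optics.camera_info(n))
for n in("top","scene"):
    im,d,K,k,T=grab(n); save(n+'1.png',im); np.save(n+'1.npy',world(d,K,k,T))
E
```

```text
{'time': 0.0, 'q': array([ 6.78949899e+01,  5.01209367e+00,  1.00350792e+01,  9.50966922e+01,
       -1.06750668e-03,  8.99985534e+01]), 'qd': array([-0.0364982 , -0.02769923, -0.07490032,  0.0379793 , -0.01074966,
        0.00653828]), 'joint_efforts': array([-5.91660646e-04, -5.20397151e+01,  4.64793348e+01,  1.64804823e-02,
        5.53463997e-05, -3.18955102e-06]), 'ee_pos': array([0.20689646, 0.50938265, 0.23057911]), 'tcp_rot': array([-1.79926293e+02,  1.06564482e-03,  1.57896438e+02]), 'wrist_force': array([-0.87525228, -0.39065208, -0.35111998]), 'torque': array([-0.0234141 , -0.03725797, -0.01939088]), 'opening': 0.08561527685879967}
scene {'camera_matrix': array([[424.67631399,   0.        , 280.57871358],
       [  0.        , 424.67631399, 206.56324958],
       [  0.        ,   0.        ,   1.        ]]), 'k1': -0.09322549264652565, 'xyz': array([ 1.29923761, -0.75442738,  1.08155766]), 'attitude': array([-134.54806435,    0.80348953,   50.9203841 ])}
top {'camera_matrix': array([[408.98423872,   0.        , 283.12809117],
       [  0.        , 408.98423872, 207.61606394],
       [  0.        ,   0.        ,   1.        ]]), 'k1': -0.01950346534899082, 'xyz': array([ 0.32098515, -0.14893974,  1.08742817]), 'attitude': array([-1.68470932e+02,  1.50021191e-01, -9.56765847e+01])}
wrist {'camera_matrix': array([[302.89422879,   0.        , 279.10645   ],
       [  0.        , 302.89422879, 208.79735391],
       [  0.        ,   0.        ,   1.        ]]), 'k1': -0.045648852324817954, 'mount': array([[-6.62203559e-04, -9.62436265e-01, -2.71506899e-01,
         6.98592557e-02],
       [ 9.99999754e-01, -5.74425996e-04, -4.02770559e-04,
         1.74033469e-03],
       [ 2.31680372e-04, -2.71507099e-01,  9.62436409e-01,
        -1.42298041e-01],
       [ 0.00000000e+00,  0.00000000e+00,  0.00000000e+00,
         1.00000000e+00]])}
```

View pics/top1.png

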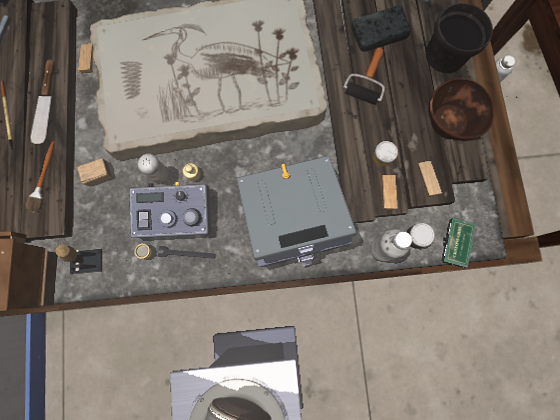

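View pics/scene1.png

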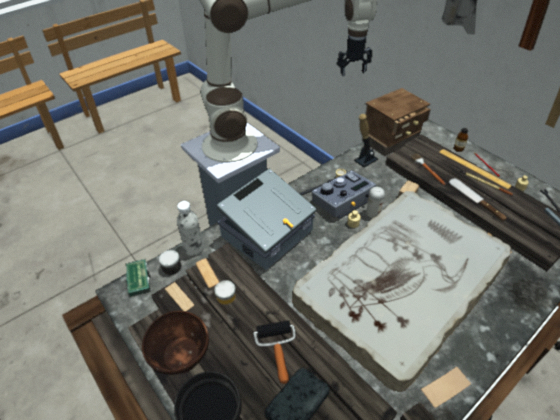

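The top picture shows the exposure unit at about (298,212), with its rubber strip at (303,236) and catch at (307,255). The controller is at (170,210): rocker (144,219), start (166,218), stop (191,217). The loupe is at (143,252), the key at (185,252) and the talc and brass weight at (148,163) and (190,172). Next I'll enlarge this and read off depths.

Run:
```python
from h import *
im=cv2.imread('pics/top1.png'); c=im[150:275,115:365]; cv2.imwrite('pics/crop1.png',cv2.resize(c,None,fx=3.2,fy=3.2,interpolation=cv2.INTER_CUBIC))
P=np.load('top1.npy')
for n,u,v in [('strip',303,236),('catch',307,255),('rocker f',144,224),('rocker b',144,212),('start',166,218),('stop',191,217),('loupe',143,252),('key',185,252),('key r',210,256),('key l',160,250),('talc',148,163),('brass',190,172)]: print(n,P[v,u].round(4))
i=optics.camera_info('top');T=R.from_euler('xyz',i['attitude'],degrees=True).as_matrix()
for p in [(0,0,0),(.207,.51,.23)]: q=T.T@(np.array(p)-i['xyz']); print(i['camera_matrix']@(q/q[2]))
```

```text
strip [ 0.4381 -0.2033  0.1686]
catch [ 0.4028 -0.2141  0.0663]
rocker f [0.5211 0.1877 0.0681]
rocker b [0.5517 0.1863 0.0696]
start [0.5281 0.1276 0.0819]
stop [0.5229 0.0634 0.0896]
loupe [0.4549 0.2045 0.0323]
key [0.4473 0.1021 0.0063]
key r [0.4302 0.0368 0.0068]
key l [ 4.600e-01  1.699e-01 -2.000e-04]
talc [0.667  0.1594 0.1092]
brass [0.6551 0.0702 0.0395]
[236.61600793 430.65404915   1.        ]
[-42.69999159 383.52579364   1.        ]
```

View pics/crop1.png

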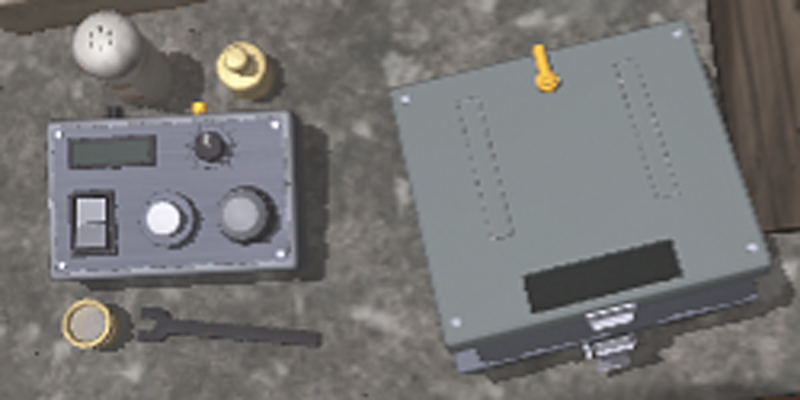

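The enlarged crop shows the strip corners at crop (525,275), (672,240), (682,277) and (532,312). It also shows the rocker split at (92,222), start at (165,217) and stop at (243,214). I'll compute the poses from these.

Run:
```python
from h import *
P=np.load('top1.npy')
g=lambda x,y:P[int(round(150+(y+.5)/3.2-.5)),int(round(115+(x+.5)/3.2-.5))]
# lid plane & strip
c=np.array([g(*p) for p in [(530,278),(670,245),(677,275),(537,307)]]);print('strip',c.round(4),c.mean(0).round(4))
m=np.zeros(P.shape[:2],np.uint8)
tr=lambda L:np.array([[115+x/3.2,150+y/3.2] for x,y in L]).astype(np.int32)
cv2.fillPoly(m,[tr([(410,100),(680,40),(745,240),(690,255),(670,225),(515,262),(530,300),(460,320)])],1)
def plane(Q):
    Q=Q[~np.isnan(Q).any(1)]; ce=np.median(Q,0); Q=Q[np.abs(Q-ce)[:,2]<.06]
    for _ in range(3):
        ce=Q.mean(0); n=np.linalg.svd(Q-ce,full_matrices=False)[2][2]; n*=np.sign(n[2]); r=(Q-ce)@n; Q=Q[np.abs(r)<.004]
    return ce,n,np.std(r)
ce,n,s=plane(P[m>0]);print('lid',ce,n,s,'angle',np.arccos(n[2]),'yaw from n',np.degrees(np.arctan2(n[1],n[0])))
d=(c[0]-c[1]+c[3]-c[2]);print('strip y dir -> yaw',np.degrees(np.arctan2(-d[0],d[1])))
m[:]=0;cv2.fillPoly(m,[tr([(60,135),(285,120),(285,265),(60,270)])],1)
Q=P[m>0];Q=Q[np.abs(Q[:,2]-.062)<.02]
ce,n,s=plane(Q);print('panel',ce,n,s,'tilt',np.arccos(n[2]),'yaw',np.degrees(np.arctan2(-n[1],-n[0])))
a=[g(*p) for p in [(55,125),(290,115),(295,268),(58,275)]];print(np.round(a,4))
print('start',g(163,217),'stop',g(240,213),'rock',g(92,240),g(92,222),g(92,205))
```

```text
strip [[ 0.4413 -0.1514  0.1664]
 [ 0.4568 -0.2538  0.1638]
 [ 0.433  -0.2551  0.168 ]
 [ 0.4202 -0.1538  0.1695]] [ 0.4378 -0.2035  0.1669]
lid [ 0.5250321  -0.18899323  0.14183558] [0.26387788 0.03884045 0.96377377] 0.0015331547614085316 angle 0.2699892173448099 yaw from n 8.373298262553455
strip y dir -> yaw 7.911454078455219
panel [0.55383352 0.12907784 0.06485117] [-0.13851778 -0.00133843  0.99035904] 0.0017348053685926263 tilt 0.13897114335027355 yaw 0.5536044515647222
[[0.6148 0.2149 0.0708]
 [0.6047 0.0277 0.0681]
 [0.4855 0.0335 0.0485]
 [0.496  0.2223 0.0516]]
start [0.53049985 0.12734076 0.08262052] stop [0.5254418  0.06557884 0.090556  ] rock [0.51951435 0.1916769  0.06412062] [0.53518573 0.19147837 0.06327465] [0.54687471 0.18912643 0.06915409]
```

Poses estimated:
- **Unit:** yaw about 8°.
- **Controller:** yaw about -4°, centred near (0.552, 0.125).

I'll close the fingers and go over the controller for a close look on the way to the lid.

```bash
python3 -m inch '[[-0.034,-0.018,0,0,0,0.105,1],[-0.068,-0.036,0,0,0,0.21,1],[-0.102,-0.054,0,0,0,0.315,1],[-0.136,-0.072,0,0,0,0.42,1],[-0.17,-0.09,0,0,0,0.525,1],[-0.204,-0.108,0,0,0,0.63,1],[-0.238,-0.126,0,0,0,0.735,1],[-0.272,-0.144,0,0,0,0.84,1],[-0.306,-0.162,0,0,0,0.945,1],[-0.34,-0.18,0,0,0,1.05,1],[-0.374,-0.198,0,0,0,1.155,1],[-0.402,-0.213,0,0,0,1.255,1]]' 40
python3 -m inch '[[0,0,0,0,0,0,1],[0,0,0,0,0,0,1]]'
python3 - <<'E'
from h import *
im,d,K,k,T=grab('wrist'); save('w1.png',im); np.save('w1.npy',world(d,K,k,T)); o=telemetry.get_obs(); print({k:o[k] for k in('time','ee_pos','tcp_rot','wrist_force','opening')})
E
```

```text
time: 1.1
ee_pos: [0.5004, 0.1587, 0.2309]
tcp_rot: [-180.0, 0.0, 85.6]
wrist_force: [0.9, 0.6, 0.7]
opening: 0.0001
time: 1.27
ee_pos: [0.4998, 0.1596, 0.2306]
tcp_rot: [-179.9, 0.0, 85.8]
wrist_force: [0.2, -0.3, 0.2]
opening: 0.0001
{'time': 1.3167, 'ee_pos': array([0.49920796, 0.16059822, 0.2308135 ]), 'tcp_rot': array([-1.79937582e+02,  9.60131932e-03,  8.59734633e+01]), 'wrist_force': array([-0.00262726,  1.50951487,  0.05486851]), 'opening': 0.00023322421905558062}
```

View pics/w1.png

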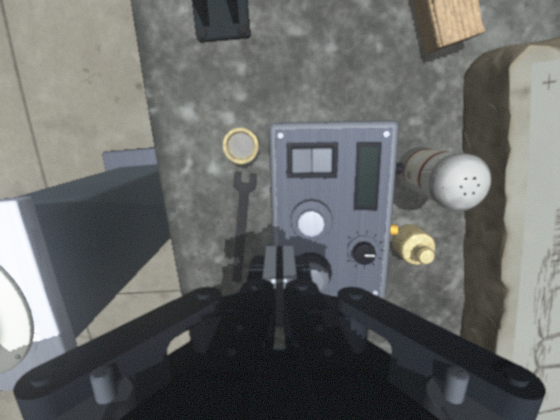

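The wrist picture shows the rocker split at (312,160), its front half at (301,160), the start cap at (311,222) and the closed fingertip at (281,262). I'll compute the positions and the offset to the lid.

Run:
```python
from h import *
P=np.load('w1.npy')
for n,u,v in [('rock f',297,160),('rock f2',301,160),('split',312,160),('rock r',326,160),('start',311,222),('start housing',297,213),('bezel front',289,160),('panel',283,190),('screwFL',280,134),('screwRL',386,133),('tip',281,250),('tip2',270,262),('tip3',293,262)]: print(n,np.nanmedian(P[v-1:v+2,u-1:u+2].reshape(-1,3),0).round(4))
m=np.zeros(P.shape[:2],np.uint8);cv2.circle(m,(311,222),9,1,-1);Q=P[m>0];print('start mean',np.nanmean(Q,0))
Q=P[130:200,275:395].reshape(-1,3);Q=Q[(abs(Q[:,2]-.06)<.02)];A=np.c_[Q[:,:2],np.ones(len(Q))]
for _ in range(4):
    s=np.linalg.lstsq(A,Q[:,2],rcond=None)[0];r=Q[:,2]-A@s;k=abs(r)<.003;A,Q=A[k],Q[k]
print('panel z=',s)
# target tool shift for lid approach
o=telemetry.get_obs();M=R.from_euler('xyz',o['tcp_rot'],degrees=True).as_matrix()
hy=np.radians(8)
print('to lid pre', M.T@(np.array([.438,-.2035,.21])-o['ee_pos']))
```

```text
rock f [0.5195 0.1937 0.0674]
rock f2 [0.5235 0.1933 0.0668]
split [0.5349 0.1922 0.0645]
rock r [0.5486 0.1915 0.0669]
start [0.5293 0.1324 0.0826]
start housing [0.5162 0.1392 0.0709]
bezel front [0.5116 0.1934 0.06  ]
panel [0.5033 0.1618 0.0571]
screwFL [0.5044 0.2199 0.0577]
screwRL [0.6069 0.2142 0.0723]
tip [0.5012 0.1726 0.2402]
tip2 [0.4964 0.1729 0.253 ]
tip3 [0.5063 0.1723 0.2534]
start mean [0.52921832 0.13234159 0.08283342]
panel z= [ 0.14729704 -0.00493343 -0.01609019]
to lid pre [-0.36749393 -0.03546768  0.02091373]
```

```bash
python3 -m inch '[[-0.035,-0.003,0,0,0,-0.02,1],[-0.07,-0.007,0,0,0,-0.04,1],[-0.105,-0.01,0,0,0,-0.06,1],[-0.14,-0.013,0.002,0,0,-0.08,1],[-0.175,-0.017,0.004,0,0,-0.1,1],[-0.21,-0.02,0.006,0,0,-0.12,1],[-0.245,-0.023,0.009,0,0,-0.14,1],[-0.28,-0.027,0.012,0,0,-0.16,1],[-0.315,-0.03,0.015,0,0,-0.18,1],[-0.345,-0.033,0.018,0,0,-0.2,1],[-0.367,-0.035,0.021,0,0,-0.21,1],[-0.367,-0.035,0.021,0,0,-0.21,1]]'
python3 -m inch '[[0,0,0,0,0,0,1],[0,0,0,0,0,0,1]]'
```

```text
time: 2.32
ee_pos: [0.4379, -0.2044, 0.2096]
tcp_rot: [-179.9, 0.0, 98.0]
wrist_force: [-0.3, -0.2, -0.8]
opening: 0.0002
time: 2.48
ee_pos: [0.4388, -0.2015, 0.2104]
tcp_rot: [180.0, -0.0, 98.1]
wrist_force: [0.5, 0.3, 0.1]
opening: 0.0002
```

```bash
python3 -m inch '[[0,0,0.012,0,0,0,1],[0,0,0.024,0,0,0,1],[0,0,0.036,0,0,0,1],[0,0,0.042,0,0,0,1],[0,-0.002,0.048,0,0,0,1],[0,-0.005,0.054,0,0,0,1],[0,-0.007,0.060,0,0,0,1],[0,-0.009,0.066,0,0,0,1],[0,-0.011,0.072,0,0,0,1],[0,-0.012,0.077,0,0,0,1],[0,-0.013,0.080,0,0,0,1],[0,-0.013,0.080,0,0,0,1]]'
python3 - <<'E'
from h import *
im,d,K,k,T=grab('wrist'); save('w2.png',im); P=world(d,K,k,T);np.save('w2.npy',P)
E
```

```text
time: 3.48
ee_pos: [0.4258, -0.2046, 0.13]
tcp_rot: [180.0, 0.0, 98.0]
wrist_force: [1.5, 0.5, 2.1]
opening: -0.0
```

View pics/w2.png

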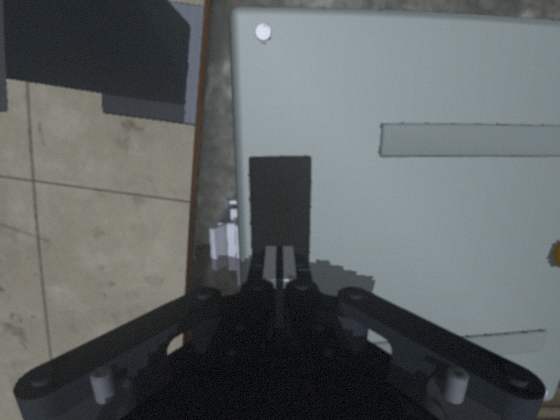

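The fingertip at (281,250) is centred across the strip (columns 250–311), and the catch at (230,215) is clear. I'll go on pressing in small steps.

```bash
python3 -m inch '[[0,-0.0005,0.002,0,0,0,1],[0,-0.001,0.004,0,0,0,1],[0,-0.0015,0.006,0,0,0,1],[0,-0.0015,0.007,0,0,0,1],[0,-0.0015,0.008,0,0,0,1],[0,-0.0015,0.009,0,0,0,1],[0,-0.0015,0.009,0,0,0,1]]'
python3 -m inch '[[0,0,0.001,0,0,0,1],[0,0,0.001,0,0,0,1]]'
python3 -m inch '[[0,0,0.001,0,0,0,1],[0,0,0.001,0,0,0,1]]'
python3 -m inch '[[0,0,0.001,0,0,0,1],[0,0,0.001,0,0,0,1]]'
```

```text
time: 4.12
ee_pos: [0.4243, -0.2049, 0.1214]
tcp_rot: [-180.0, 0.0, 98.0]
wrist_force: [0.3, 0.8, 4.6]
opening: -0.0004
time: 4.28
ee_pos: [0.4241, -0.2049, 0.1203]
tcp_rot: [-180.0, 0.0, 98.0]
wrist_force: [-0.5, 0.0, 4.5]
opening: -0.0005
time: 4.45
ee_pos: [0.424, -0.2049, 0.1191]
tcp_rot: [-180.0, 0.0, 98.0]
wrist_force: [-1.6, -0.9, 3.9]
opening: -0.0002
time: 4.62
ee_pos: [0.4239, -0.2049, 0.1181]
tcp_rot: [-179.9, 0.0, 98.0]
wrist_force: [-2.8, -1.2, 5.0]
opening: 0.0002
```

```bash
for i in 1 2 3; do :; done; python3 -m inch '[[0,0,0.001,0,0,0,1],[0,0,0.001,0,0,0,1]]'
python3 -m inch '[[0,0,0.001,0,0,0,1],[0,0,0.001,0,0,0,1]]'
```

```text
time: 4.78
ee_pos: [0.4239, -0.2049, 0.118]
tcp_rot: [-180.0, 0.0, 98.0]
wrist_force: [-5.0, 0.2, 11.6]
opening: 0.0001
time: 4.95
ee_pos: [0.424, -0.2049, 0.1179]
tcp_rot: [180.0, 0.1, 98.0]
wrist_force: [-8.1, 0.9, 18.1]
opening: 0.0004
```

The lid is hard down at 0.118, with force rising to 18 N. I'll lift off and check that it stays down.

```bash
python3 -m inch '[[0,0,-0.003,0,0,0,1],[0,0,-0.008,0,0,0,1],[0,0,-0.02,0,0,0,1],[0,0,-0.045,0,0,0,1],[0,0,-0.075,0,0,0,1],[0,0,-0.104,0,0,0,1],[0,0,-0.104,0,0,0,1],[0,0,-0.104,0,0,0,1]]'
python3 - <<'E'
from h import *
im,d,K,k,T=grab('wrist'); save('w3.png',im); P=world(d,K,k,T)
def plane(Q):
    Q=Q[~np.isnan(Q).any(1)]; Q=Q[abs(Q[:,2]-np.median(Q[:,2]))<.02]
    for _ in range(4):
        ce=Q.mean(0); n=np.linalg.svd(Q-ce,full_matrices=False)[2][2]; n*=np.sign(n[2]); r=(Q-ce)@n; Q=Q[abs(r)<.003]
    return ce,n
print(plane(P[20:200,330:540].reshape(-1,3)))
o=telemetry.get_obs();M=R.from_euler('xyz',o['tcp_rot'],degrees=True).as_matrix();print(o['ee_pos'],o['tcp_rot'],o['wrist_force'])
for t in([.515,.193,.16],[.52,.193,.12]):print(M.T@(np.array(t)-o['ee_pos']))
E
```

```text
time: 5.62
ee_pos: [0.425, -0.205, 0.222]
tcp_rot: [179.9, 0.1, 98.0]
wrist_force: [-0.2, -0.1, -0.8]
opening: 0.0001
(array([ 0.52883279, -0.12161044,  0.11700994]), array([0.01770434, 0.00495927, 0.99983097]))
[ 0.42452744 -0.20471967  0.22047683] [1.79978871e+02 4.38137928e-03 9.80278034e+01] [-0.29222459  0.2089905  -0.46158298]
[0.38119199 0.14510666 0.0605012 ]
[0.38049678 0.15004291 0.10050307]
```

View pics/w3.png

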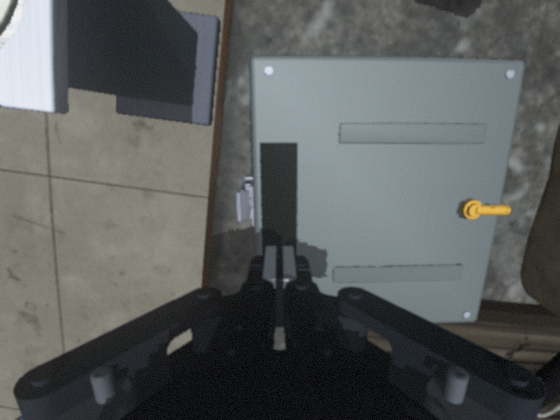

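The lid stays latched: its measured tilt is 0.018 rad. The picture shows it level, with the catch seated at (246,200). Next is the rocker: approach, tilt to the panel normal, then press.

```bash
python3 -m inch '[[0.035,0.013,0,0,0,0.02,1],[0.07,0.026,0,0,0,0.04,1],[0.105,0.039,0,0,0,0.06,1],[0.14,0.052,0,0,0,0.08,1],[0.175,0.065,0.005,0,0,0.1,1],[0.21,0.078,0.01,0,0,0.12,1],[0.245,0.091,0.02,0,0,0.14,1],[0.28,0.104,0.03,0,0,0.16,1],[0.315,0.117,0.045,0,0,0.18,1],[0.35,0.13,0.06,0,0,0.2,1],[0.381,0.14,0.08,0,0,0.21,1],[0.381,0.14,0.1,0,0,0.21,1]]'
python3 -m inch '[[0,0,0,-0.07,0,0,1],[0,0,0,-0.14,0,0,1],[0,0,0,-0.14,0,0,1],[0,0,0,-0.14,0,0,1]]'
python3 - <<'E'
from h import *
im,d,K,k,T=grab('wrist'); save('w4.png',im); P=world(d,K,k,T);np.save('w4.npy',P)
E
```

```text
time: 6.67
ee_pos: [0.5094, 0.1967, 0.1175]
tcp_rot: [-179.9, -0.0, 86.2]
wrist_force: [1.3, -0.6, -0.8]
opening: 0.0
time: 7.0
ee_pos: [0.5085, 0.1921, 0.1194]
tcp_rot: [172.1, 0.0, 86.0]
wrist_force: [0.7, 0.6, 0.2]
opening: 0.0003
```

View pics/w4.png

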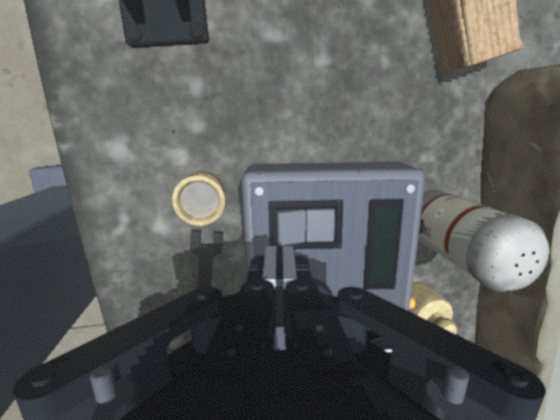

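The tip is over the left of the controller. The rocker's front half is at (291,226), its split at (307,225), and the talc shaker is well clear. I'll get the exact offset in tool axes.

Run:
```python
from h import *
P=np.load('w4.npy');o=telemetry.get_obs();M=R.from_euler('xyz',o['tcp_rot'],degrees=True).as_matrix()
for n,u,v in [('front edge',280,226),('f',284,226),('mid f',292,226),('split',306,226),('rear',331,224),('top side',292,212),('bezel',272,225),('panel',258,225)]:
    w=np.nanmedian(P[v-1:v+2,u-1:u+2].reshape(-1,3),0); print(n,w.round(4),(M.T@(w-o['ee_pos'])).round(4))
print(o['ee_pos'])
```

```text
front edge [0.516  0.1952 0.0677] [ 0.0037 -0.0007  0.0527]
f [0.5187 0.1949 0.0678] [0.0035 0.002  0.053 ]
mid f [0.5244 0.194  0.0668] [0.003  0.0075 0.0548]
split [0.5347 0.1923 0.0648] [0.0021 0.0176 0.0581]
rear [0.5517 0.1923 0.0672] [0.0033 0.0347 0.0581]
top side [0.525  0.2038 0.0665] [0.0128 0.0074 0.055 ]
bezel [0.5113 0.1941 0.0606] [ 0.0023 -0.0062  0.0591]
panel [0.5016 0.1939 0.0566] [ 0.0014 -0.0163  0.0617]
[0.50919746 0.19200901 0.1199635 ]
```

```bash
python3 -m inch '[[0.002,0.001,0.012,0,0,0,1],[0.002,0.001,0.03,0,0,0,1],[0.002,0.001,0.045,0,0,0,1],[0.002,0.001,0.049,0,0,0,1],[0.002,0.001,0.052,0,0,0,1],[0.002,0.001,0.054,0,0,0,1],[0.002,0.001,0.055,0,0,0,1],[0.002,0.001,0.055,0,0,0,1]]'
python3 -m inch '[[0,0,0.001,0,0,0,1],[0,0,0.001,0,0,0,1]]'
python3 -m inch '[[0,0,0.001,0,0,0,1],[0,0,0.001,0,0,0,1]]'
python3 -m inch '[[0,0,0.001,0,0,0,1],[0,0,0.001,0,0,0,1]]'
```

```text
time: 7.72
ee_pos: [0.519, 0.1936, 0.0664]
tcp_rot: [171.9, -0.0, 86.0]
wrist_force: [-0.7, 1.1, -0.9]
opening: -0.0
time: 7.88
ee_pos: [0.519, 0.1936, 0.0654]
tcp_rot: [171.9, -0.0, 86.0]
wrist_force: [0.3, 0.6, 0.2]
opening: -0.0001
time: 8.05
ee_pos: [0.5189, 0.1935, 0.0641]
tcp_rot: [172.0, -0.0, 86.0]
wrist_force: [-0.5, 0.5, -0.5]
opening: -0.0
time: 8.22
ee_pos: [0.5191, 0.1935, 0.0633]
tcp_rot: [172.0, -0.0, 86.0]
wrist_force: [0.5, -0.3, 1.5]
opening: 0.0001
```

```bash
python3 -m inch '[[0,0,0.001,0,0,0,1],[0,0,0.001,0,0,0,1]]'
python3 -m inch '[[0,0,0.001,0,0,0,1],[0,0,0.001,0,0,0,1]]'
```

```text
time: 8.38
ee_pos: [0.5192, 0.1935, 0.0632]
tcp_rot: [171.9, -0.0, 86.0]
wrist_force: [-4.8, -1.3, 8.8]
opening: -0.0002
time: 8.55
ee_pos: [0.5192, 0.1936, 0.063]
tcp_rot: [171.9, -0.0, 86.0]
wrist_force: [-8.7, -2.5, 16.6]
opening: -0.0003
```

The tip met a hard stop at z = 0.063, which is the rocker's level position. I'll lift off and look.

```bash
python3 -m inch '[[0,0,-0.004,0,0,0,1],[0,0,-0.012,0,0,0,1],[0,0,-0.03,0,0,0,1],[0,0,-0.055,0,0,0,1],[0,0,-0.06,0,0,0,1],[0,0,-0.06,0,0,0,1],[0,0,-0.06,0,0,0,1]]'
python3 - <<'E'
from h import *
im,d,K,k,T=grab('wrist'); P=world(d,K,k,T);np.save('w5.npy',P)
save('w5.png',cv2.resize(im[150:300,200:450],None,fx=3,fy=3,interpolation=cv2.INTER_CUBIC))
o=telemetry.get_obs();M=R.from_euler('xyz',o['tcp_rot'],degrees=True).as_matrix();print(o['ee_pos'],o['tcp_rot'],o['wrist_force'])
for v in(222,226):
  for u in range(270,346,6):
    w=np.nanmedian(P[v-1:v+2,u-1:u+2].reshape(-1,3),0); print(u,v,w.round(4),round(w[2]-(.1473*w[0]-.00493*w[1]-.0161),4))
print('start pre',M.T@(np.array([.529,.131,.0828])-o['ee_pos']))
E
```

```text
time: 9.13
ee_pos: [0.511, 0.1941, 0.1203]
tcp_rot: [172.0, -0.0, 86.0]
wrist_force: [0.5, 0.3, -0.1]
opening: -0.0003
[0.5106394  0.19389298 0.11948559] [1.72033180e+02 2.67748826e-02 8.59899101e+01] [-0.84469104 -0.64622009 -0.63683915]
270 222 [0.5127 0.1982 0.0598] 0.0014
276 222 [0.5168 0.1985 0.0626] 0.0036
282 222 [0.5208 0.1978 0.0629] 0.0033
288 222 [0.525  0.1978 0.0637] 0.0034
294 222 [0.5291 0.1973 0.0639] 0.0031
300 222 [0.5332 0.1972 0.065 ] 0.0035
306 222 [0.5371 0.1973 0.0663] 0.0042
312 222 [0.5413 0.1973 0.0683] 0.0057
318 222 [0.5448 0.1976 0.0697] 0.0065
324 222 [0.5486 0.1976 0.0715] 0.0077
330 222 [0.5522 0.1975 0.0733] 0.009
336 222 [0.5584 0.1949 0.0671] 0.0019
342 222 [0.5635 0.1936 0.0651] -0.0009
270 226 [0.5126 0.195  0.0604] 0.002
276 226 [0.5165 0.1955 0.0625] 0.0035
282 226 [0.5208 0.1951 0.0632] 0.0036
288 226 [0.5249 0.1948 0.0635] 0.0033
294 226 [0.5288 0.1947 0.0644] 0.0035
300 226 [0.5332 0.1941 0.0646] 0.0031
306 226 [0.5369 0.1943 0.0662] 0.0042
312 226 [0.541  0.1946 0.0681] 0.0054
318 226 [0.5448 0.1945 0.07  ] 0.0068
324 226 [0.5485 0.1946 0.0714] 0.0076
330 226 [0.5521 0.1944 0.0722] 0.008
336 226 [0.5584 0.1917 0.0667] 0.0015
342 226 [0.5637 0.1906 0.0645] -0.0015
start pre [-0.06143786  0.01740608  0.03950809]
```

View pics/w5.png

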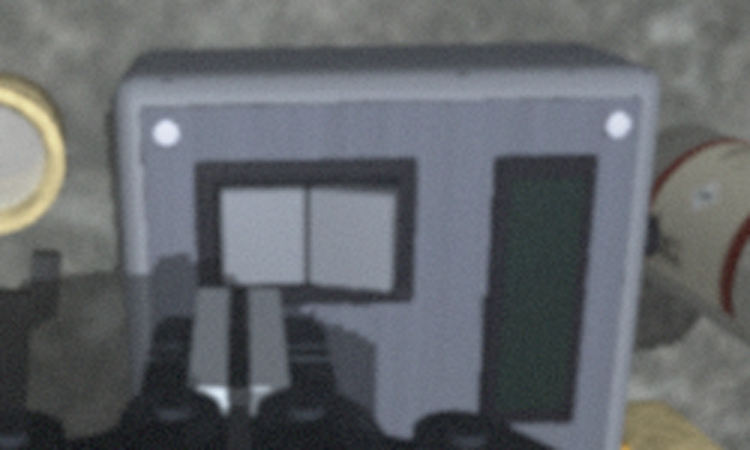

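The rocker is over: its front is level at 3.5 mm above the panel and its rear stands at 9 mm. Next is the start button.

```bash
python3 -m inch '[[-0.02,0.006,0,0,0,0,1],[-0.04,0.012,0,0,0,0,1],[-0.061,0.0175,0,0,0,0,1],[-0.061,0.0175,0.012,0,0,0,1],[-0.061,0.0175,0.024,0,0,0,1],[-0.061,0.0175,0.032,0,0,0,1],[-0.061,0.0175,0.036,0,0,0,1],[-0.061,0.0175,0.039,0,0,0,1],[-0.061,0.0175,0.041,0,0,0,1],[-0.061,0.0175,0.043,0,0,0,1],[-0.061,0.0175,0.043,0,0,0,1]]'
python3 -m inch '[[0,0,0.001,0,0,0,1],[0,0,0.001,0,0,0,1]]'
python3 -m inch '[[0,0,0.001,0,0,0,1],[0,0,0.001,0,0,0,1]]'
python3 -m inch '[[0,0,0.001,0,0,0,1],[0,0,0.001,0,0,0,1]]'
```

```text
time: 10.1
ee_pos: [0.5299, 0.132, 0.0804]
tcp_rot: [172.0, -0.0, 86.0]
wrist_force: [-1.5, 0.3, 2.9]
opening: -0.0002
time: 10.27
ee_pos: [0.5303, 0.1319, 0.0797]
tcp_rot: [171.9, -0.0, 86.0]
wrist_force: [-1.5, 1.5, 2.6]
opening: 0.0001
time: 10.43
ee_pos: [0.5305, 0.1318, 0.0786]
tcp_rot: [171.9, -0.0, 86.0]
wrist_force: [-1.3, 2.4, 1.8]
opening: -0.0002
time: 10.6
ee_pos: [0.5306, 0.1317, 0.0775]
tcp_rot: [171.9, -0.0, 86.0]
wrist_force: [-0.9, 2.8, 4.0]
opening: -0.0001
```

```bash
python3 -m inch '[[0,0,0.001,0,0,0,1],[0,0,0.001,0,0,0,1]]'
python3 -m inch '[[0,0,0.001,0,0,0,1],[0,0,0.001,0,0,0,1]]'
```

```text
time: 10.77
ee_pos: [0.5307, 0.1317, 0.0773]
tcp_rot: [171.9, -0.0, 86.0]
wrist_force: [-4.3, 2.3, 8.8]
opening: 0.0
time: 10.93
ee_pos: [0.5308, 0.1317, 0.0772]
tcp_rot: [171.9, -0.1, 86.0]
wrist_force: [-7.2, 1.0, 15.9]
opening: 0.0
```

There's a hard stop at z = 0.0772. My spec-based estimate for fully in is about 0.074, while the cap measured 0.0828 when out, which would make the travel 5.6 mm. I'll check this up close while still pressing.

Run:
```python
from h import *
im,d,K,k,T=grab('wrist'); P=world(d,K,k,T);np.save('w6.npy',P)
save('w6.png',cv2.resize(im[170:310,190:390],None,fx=4,fy=4,interpolation=cv2.INTER_CUBIC))
Z=P[...,2]-(.1473*P[...,0]-.00493*P[...,1]-.0161)
print('cols',list(range(240,330,6)))
for v in range(200,270,5): print(v,(Z[v,240:330:6]*1000).round(1), P[v,281].round(3))
W=np.load('w1.npy');Z=W[...,2]-(.1473*W[...,0]-.00493*W[...,1]-.0161)
print('before'); 
for v in range(198,246,4): print(v,(Z[v,284:342:4]*1000).round(1))
```

```text
cols [240, 246, 252, 258, 264, 270, 276, 282, 288, 294, 300, 306, 312, 318, 324]
200 [-0.5 -0.7 -1.9 -0.1 -0.4 -1.3 -0.6 -1.7 -0.5 -0.4 -1.  -2.5 -0.7 -0.
 -1.7] [0.536 0.162 0.061]
205 [ 0.1 -1.4  0.3 -1.  -0.2 -0.9 -0.2  0.9 -0.3 -1.  -0.2 -0.  -0.1 -1.1
 -1.5] [0.535 0.16  0.062]
210 [-1.2  0.1  0.8 -1.3 -1.3 -0.5 -0.8 -0.6 -0.5 -0.3 -0.9 -0.8 -1.  -0.6
 -1.1] [0.535 0.157 0.061]
215 [-0.9 -1.  -0.   0.6 -1.4  0.  -1.2 -1.1 -1.6 -0.8 -0.   0.8 -0.8 -0.4
 -1.8] [0.535 0.154 0.061]
220 [-1.5  0.1 -0.2 -0.5 -0.6 -0.7  1.8 -0.2 -0.9  0.4 -0.4 -0.7 -1.1 -0.7
 -2.1] [0.535 0.152 0.062]
225 [ 0.2 -0.8 -1.2 -0.1  6.3  7.5 10.8 10.6  7.3  4.  -0.8 -0.3 -0.5  0.2
 -1.1] [0.533 0.152 0.072]
230 [ 0.7 -0.6  2.3  9.3 11.5 11.1 12.  11.  10.4 11.1  8.  -0.8 -0.3 -0.2
 -0.4] [0.533 0.15  0.074]
235 [ 1.  -1.1 10.1 10.4 10.4 11.8 11.8 12.5 11.4 11.5 10.8  9.9  0.2 -0.5
 -0.8] [0.533 0.147 0.073]
240 [-0.4  9.7 10.8 11.8 11.5 12.2 11.9 10.9 11.9 12.6 12.2 10.9  4.  -0.2
 -0.1] [0.533 0.145 0.074]
245 [-0.8 11.9 12.9 12.1 12.3 14.4 14.8 14.8 12.5 11.4 12.  12.2 11.3 -0.5
 -0.6] [0.532 0.143 0.076]

[... 697 characters left out ...]
7.  19.9 14.6 11.6 11.5 11.4 -1.2 -1.4
 -0.5]
214 [ 0.4 -0.8 11.3 11.4 12.8 20.6 22.6 22.  20.8 20.1 10.8  nan  1.  -0.6
 -1.5]
218 [-1.4 -0.4 11.8 12.5 21.4 20.3 21.7 20.4 20.9 20.3 12.  11.3  7.9 -0.
 -0.4]
222 [-0.6 -0.8 12.5 11.8 21.1 21.6 20.8 21.2 20.7 22.6 18.6 12.8  9.8 -0.1
  0.1]
226 [-0.8 -2.  12.6 11.3 21.1 22.4 22.  21.1 22.6 21.3 18.5 11.  -1.2  0.1
 -1.3]
230 [ 0.8 -0.7  0.1 11.4 10.6 20.3 22.2 20.5 21.6 20.9 11.4 10.5 -1.3 -1.3
 -0.2]
234 [-0.8  0.4  0.1  0.3 11.  10.8 22.  21.5 20.9 11.  11.2 -2.6  0.6 -1.9
 -0.7]
238 [-0.4 -0.2 -1.4 -0.5  0.  11.6 11.1 12.   nan 11.4  0.2 -0.2 -0.3 -0.3
 -0.4]
242 [-0.4 -1.1  0.1 -1.4 -0.8 -0.5 -0.6 -0.8 -0.8  0.  -0.1 -0.5 -1.1 -1.3
 -0.7]
```

View pics/w6.png

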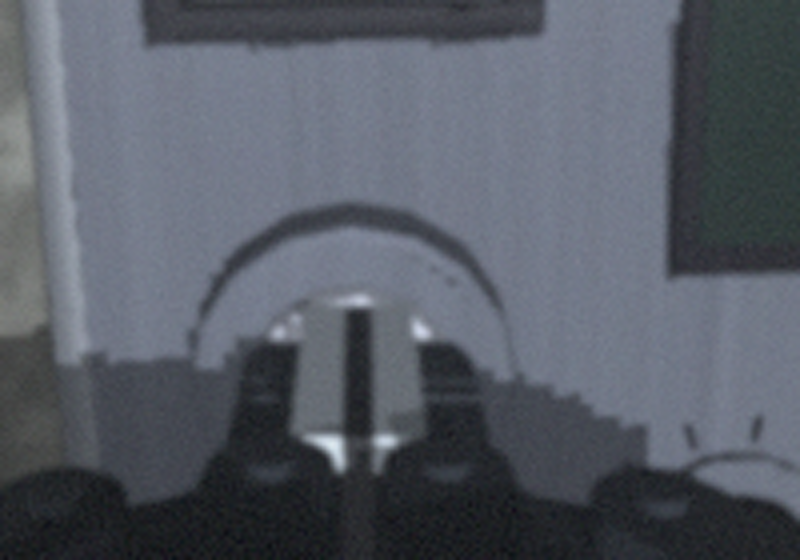

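Before pressing, the cap read about 21.3 mm above my panel plane. Now its visible rim reads about 14.7 mm, so it has travelled about 6 mm onto a hard stop. It stands about 3 mm prouder of the housing than described. I'll press one more millimetre to be sure, then lift off.

```bash
python3 -m inch '[[0,0,0.001,0,0,0,1],[0,0,0.001,0,0,0,1]]'
python3 -m inch '[[0,0,-0.004,0,0,0,1],[0,0,-0.01,0,0,0,1],[0,0,-0.02,0,0,0,1],[0,0,-0.04,0,0,0,1],[0,0,-0.07,0,0,0,1],[0,0,-0.1,0,0,0,1],[0.04,0,-0.12,0,0,0,1],[0.07,0,-0.13,0,0,0,1],[0.07,0,-0.13,0,0,0,1],[0.07,0,-0.13,0,0,0,1]]'
python3 - <<'E'
from h import *
im,d,K,k,T=grab('wrist'); P=world(d,K,k,T); o=telemetry.get_obs(); print(o['time'],o['ee_pos'],o['wrist_force'])
save('w7.png',im)
Z=P[...,2]-(.1473*P[...,0]-.00493*P[...,1]-.0161)
def hgt(x,y):
    m=np.hypot(P[...,0]-x,P[...,1]-y)<.006; return round(float(np.nanmedian(Z[m]))*1000,1),m.sum()
print('start',hgt(.530,.131),'stop',hgt(.526,.069),'rocker f',hgt(.522,.194),'r',hgt(.549,.194))
S,d,K,k,T=grab('top'); Q=world(d,K,k,T); Q1=np.load('top1.npy'); save('top2.png',S)
m=np.zeros(Q.shape[:2],bool)
for n,u,v in [('strip',303,236),('lidback',300,180),('start',166,218),('stop',191,217),('loupe',143,252),('key',185,252),('talc',148,163),('brass',190,170)]: print(n,Q1[v,u].round(3),Q[v,u].round(3))
E
```

```text
time: 11.15
ee_pos: [0.5309, 0.1318, 0.077]
tcp_rot: [171.9, -0.1, 86.0]
wrist_force: [-12.1, 1.3, 22.6]
opening: 0.0
time: 11.98
ee_pos: [0.5176, 0.2037, 0.2036]
tcp_rot: [172.0, 0.0, 86.1]
wrist_force: [0.2, 0.2, 0.5]
opening: 0.0001
12.0333 [0.51730762 0.202717   0.20283004] [ 0.19261605 -1.01270347 -0.43254193]
start (nan, np.int64(0)) stop (29.4, np.int64(76)) rocker f (3.4, np.int64(117)) r (200.3, np.int64(307))
strip [ 0.438 -0.203  0.169] [ 0.445 -0.206  0.116]
lidback [ 0.579 -0.213  0.131] [ 0.584 -0.214  0.114]
start [0.528 0.128 0.082] [0.528 0.127 0.084]
stop [0.523 0.063 0.09 ] [0.523 0.063 0.091]
loupe [0.455 0.204 0.032] [0.455 0.205 0.032]
key [0.447 0.102 0.006] [0.448 0.103 0.002]
talc [0.667 0.159 0.109] [0.667 0.159 0.11 ]
brass [0.655 0.066 0.057] [0.654 0.065 0.061]
  return np.nanmean(a, axis, out=out, keepdims=keepdims)
```

Run:
```python
import cv2,numpy as np
a=cv2.imread('pics/top1.png')[150:275,115:365];b=cv2.imread('pics/top2.png')[150:275,115:365]
cv2.imwrite('pics/cmp.png',cv2.resize(np.vstack([a,b]),None,fx=2.4,fy=2.4,interpolation=cv2.INTER_CUBIC))
```

```text
(no output)
```

View pics/cmp.png

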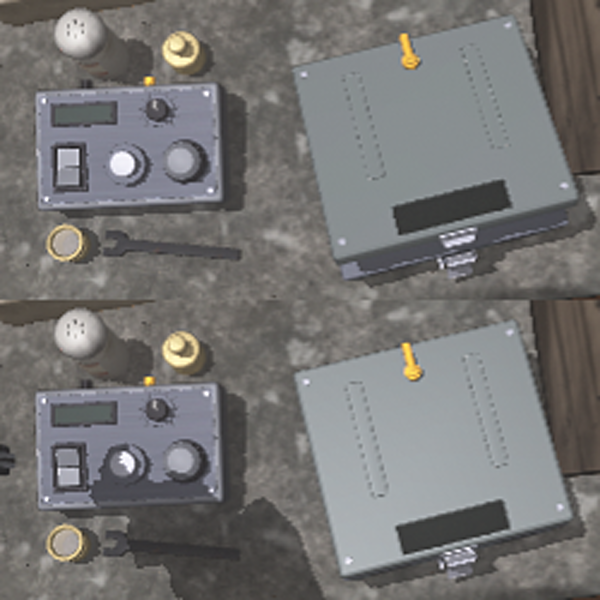

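The comparison (before above, after below) shows the lid shut with its catch seated at (458,560) and the rocker flipped at (67,468). The start cap is back out, and no bystander has moved. The arm is touching nothing, so I'm handing in.

```bash
python3 -c "
from workcell import order; print(order.job_done())"
```

```text
the job is handed in; nothing more can be done
None
```

I did the three steps in order with closed fingertips and handed the job in at about 12 s, with the arm clear of everything.

- **Lid:** I pressed it to a hard stop at z = 0.118 m with about 18 N. After I lifted off it stayed down at about 0.018 rad, which matches the latched position of 0.016.
- **Rocker:** It went over and stayed. Its front end is level, about 3.5 mm above the panel, and its rear end is raised to about 9 mm.
- **Start button:** I pressed it to a hard stop with about 23 N, roughly 6 mm of travel. It sprang back out: its top reads 0.084 m, against 0.082 m before.
- **Stop button and loose items:** I never touched the stop button, and its height is unchanged. The talc shaker, brass weight, loupe and key are within about 1 mm in plan of where they were. I did not measure the ink jar, but the arm never went near it.

**Checks that disagreed or failed:** the start cap measured about 3 mm higher above the panel than described, both out (about 21 mm, not 18) and pressed in (about 15 mm, not 12). I relied on its travel and the hard stop to judge it fully in. In the last wrist view the readings for the start button and the rocker's rear end were blocked, so I used the top camera for the start button and the earlier close view for the rocker.

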